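# Fit the drive arm on the weld positioner's flatted spindle

### The arm

A 6-joint arm with a two-finger parallel gripper is mounted at the origin on the work surface. World frame = base frame: x ahead of the robot, y to its left, z up, the work surface at z = 0. Lengths are in m, angles in rad, forces in N, time in s.
With the tool pointing down it reaches from about 0.375 to 0.75 m from the base axis. Payload 9 kg.
Tool frame: the origin (TCP) lies between the finger pads; the fingertips stand 8 mm ahead of it and the grasp point (between the pads) lies 11 mm behind it (bot.tips_ahead is the distance from the TCP to the fingertips, in m); z points along the fingers, y is the direction in which the jaws open and shut (so a half turn about z gives the same grasp; the last joint's range is limited). The gripper opens to 85 mm and grips with 20 to 120 N. Pads are 22 mm wide; open, the fingers measure 114 mm over their backs; the gripper's body (76 mm by 85 mm) begins 54 mm behind the grasp point. The pads swing forward as they close: fully open they stand 13 mm farther back than shut.
Start: joints at [0.986, 0.104, 0.097, 1.564, 0, 1.353], TCP at [0.215, 0.56, 0.239] pointing down, gripper open.
Joint ranges: [-2.99, 2.99], [-0.84, 1.86], [-1.1, 1.16], [-1.84, 2.11], [-1.51, 1.56], [-3.14, 3.14]. Speed limits (rad/s): [2.22, 2.22, 2.57, 3.14, 3.14, 3.14].

### API

Orientations are given as a unit quaternion [w, x, y, z].
In Python, from workcell import sensors, viewer, job_done, bot gives the robot as it stands.
- The arm moves only by the tool carry_out, never from a script. Its argument "moves" is a list of rows, each a list of 4 numbers: the shift along the world's x, y, z in m, then the turn about the world's z in degrees. In form: [[dx, dy, dz, roll], ...]. A call has 1 to 5 rows; each row shifts and turns the pose as measured when the row begins; what a row does not reach is not made up. A row lasts 1/8 s, in which the tool goes at most 62.5 mm and 10.7 degrees, less where a joint would pass 70% of its speed; a pose out of reach is approached as far as the arm can. A call with a gripper value outside its range is refused whole. "gripper" is the opening, from 0 (shut) to 1 (fully open), set as the call begins (left out, the last holds). The fingers move at their own pace and stop on an object; "squeeze" is the grip in N (left out, the last holds). Time passes only in rows, so rows that do not move let the fingers close. It gives the time, the measured TCP pose, the force and the opening at its end, in the units of the state.
- sensors.get_obs(): the state, without advancing time (a new reading comes with each control period).
- viewer.snapshot(name): name is "scene" or "top"; returns a dict with "pixels" (480x640x3 uint8, red, green, blue), "intrinsics" (3x3 intrinsics, pixels), "xyz" and "attitude" of the camera in the world. Camera axes: x right, y up, looking along -z (the intrinsics and any distortion apply to the point x, -y, -z); pixel columns grow to the right and rows downward; lengths in m; the calibration is good to about 2 mm. A picture is of the moment at which its call begins. There is no depth.
- job_done(): hands the job in, once; it reports no verdict.
The state is a dict: "time": time; "joints": joint angles; "qvel": joint speeds; "effort": joint torques, N m; "ee_pos": TCP position; "eef_rot": TCP orientation; "force": force on the tool from outside, world axes, zero at the start; "ft_torque": the same for the moment, N m; "opening": finger opening in m.
Only numpy, scipy, OpenCV 4.12 (cv2) and the standard library are available. Lean on these libraries where they do the work, as an engineer would, in place of code of your own. Each camera call takes 0.05 s, during which the arm holds its last target. There are 200 camera calls.

### The job

Fit the yellow drive arm onto the upright spindle of the small blue welding positioner: its D-shaped bore has to go over the flatted part of the shaft, so turn it until it drops, and see that it sits fully down and level on the dark collar. Let go of it and back off, and leave the tube, the jar and the wrench where they are.

Things in the scene. Friction and masses are not known exactly. Their poses are not given: they have to be found in the camera images.
- hub (a point): Drive arm (one rigid piece, 0.5 to 0.75 kg): centre of its hub, on the bore axis, 25 mm above the flat underside. z = bore axis, x = along the arm. The hub is an upright dark steel cylinder 60 mm across and 50 mm high, to be held across its diameter. It starts loose on the bench, right side up, at any yaw. The centre of mass lies about 14 mm from the axis towards the arm.
- pin (a point): Centre of the top of a steel pin, 18 mm across, standing on the yellow arm, 108 mm from the bore axis, 46 mm above the underside. The arm is flat, 34 mm wide and 16 mm thick, its underside level with the hub's, and reaches 125 mm from the bore axis.
- bore (a point): Centre of the drive arm's underside, on the bore axis, x along the arm. The bore goes right through: its lower 24 mm are D-shaped (38 mm across, the flat 12 mm from the axis on the side of the arm, so x is square to the flat); its upper 26 mm are round, 22.4 mm across.
- seat (a point): Centre of the top of the dark collar on the fixed positioner, 80 mm above the bench, on the spindle axis, z up. The underside must rest here (hub then 25 mm above). The collar is 68 mm across and 12 mm high, on a steel turntable 156 mm across whose top is 68 mm above the bench, on a blue housing 180 mm square, 50 mm high. Nothing turns: it is all locked.
- shoulder (a point): On the spindle axis, 20 mm above seat. From seat up to here the shaft is D-shaped, 36 mm across, one flat 11 mm from the axis. The flat faces any way, NOT given by this frame: feel for it, or see it from above. Unmatched, the drive arm rides here and turns freely; it drops 20 mm when its x is within about 5 degrees of where the flat faces, and then turns no further.
- nose_tip (a point): Top of the spindle, on its axis, 68 mm above seat. From shoulder up the spindle is a round nose 20 mm across, 38 mm straight, then a 10 mm taper to 10 mm across at this tip. It centres the round upper part of the bore.
- tube_mid (a point): Middle of a short aluminium tube standing on the bench, 42 mm in diameter, 80 mm high. Leave it alone.
- jar_mid (a point): Middle of a white jar with a red lid standing on the bench, 60 mm in diameter, 85 mm high. Leave it alone.
- wrench: Steel wrench lying on the bench, 170 mm long along its x, origin under its middle. Leave it alone.

How it is judged:
By the outcome, as a careful person would: the job done as asked, in the order asked, and still so for the second after the job is handed in, with the robot touching nothing.
It also fails if it takes over 70 s, if anything falls off the work surface, if the arm or the gripper's body presses on something with over 40 N, if the wrist force passes 120 N, or if a joint passes its speed limit or range.

## Working session

There is one attempt and no reset: what is moved stays moved. The work goes in short steps, Python scripts to look and compute and a tool call to move; the robot and the scene stay as the last step left them, time stands still between calls to the robot, and variables do not carry over. Pictures are saved under pics/ and viewed, about 8 in all and at most 12, crops included, and the job is handed in when it is done.

Besides the shell and the picture viewer there is one more tool, called after "Request:" as name([rows], argument=value, ...), one row to a line, values as JSON. carry_out: Moves the arm, as the interface text tells. Its arguments: {"type":"object","properties":{"moves":{"type":"array"},"gripper":{"type":"number"},"squeeze":{"type":"number"}},"required":["moves"]}

```bash
mkdir -p pics; ls
cat > h.py <<'E'
import numpy as np,cv2
from scipy.spatial.transform import Rotation as R
from workcell import sensors,viewer,job_done,bot
def rot(q): 
    q=np.array(q,float)
    return q if q.shape==(3,3) else R.from_quat(q[[1,2,3,0]]).as_matrix()
def snap(n,f=None):
    s=viewer.snapshot(n)
    if f: cv2.imwrite('pics/'+f,s['pixels'][:,:,::-1])
    return s
def toplane(s,u,v,z):
    K=np.array(s['intrinsics']);d=np.linalg.inv(K)@[u,v,1];d=rot(s['attitude'])@(d*[1,-1,-1])
    c=np.array(s['xyz']);return c+d*(z-c[2])/d[2]
def proj(s,p):
    c=rot(s['attitude']).T@(np.array(p)-s['xyz'])*[1,-1,-1];q=np.array(s['intrinsics'])@c;return q[:2]/q[2]
E
python3 - <<'E'
from h import *
for n in('scene','top'):
    s=snap(n,n+'0.png');print({k:v for k,v in s.items() if k!='pixels'})
print(sensors.get_obs())
E
```

```text
pics
{'intrinsics': array([[528.24010257,   0.        , 326.85259119],
       [  0.        , 528.24010257, 244.11719048],
       [  0.        ,   0.        ,   1.        ]]), 'xyz': array([0.86738856, 0.53518567, 0.70875967]), 'attitude': array([0.25078287, 0.09717983, 0.37978753, 0.88511325])}
{'intrinsics': array([[463.89571016,   0.        , 319.73675269],
       [  0.        , 463.89571016, 236.11882387],
       [  0.        ,   0.        ,   1.        ]]), 'xyz': array([0.50972669, 0.01424993, 0.87267698]), 'attitude': array([-0.6967716 , -0.01074213,  0.03808301,  0.71620083])}
{'time': 0.1, 'joints': array([9.86299203e-01, 1.04629105e-01, 9.66008756e-02, 1.56391372e+00,
       2.61496553e-05, 1.35310638e+00]), 'qvel': array([ 5.73699124e-04, -4.08433369e-03,  1.89886408e-03,  7.21237267e-04,
       -2.23978252e-05,  1.36902267e-03]), 'effort': array([ 6.53137409e-03, -5.58206749e+01,  5.04717672e+01,  1.32173393e-02,
       -2.56698295e-04,  4.79708638e-05]), 'ee_pos': array([0.21500652, 0.55986245, 0.23863585]), 'eef_rot': array([-2.35677003e-04,  1.82377105e-01,  9.83228490e-01, -5.22244756e-04]), 'force': array([-0.42354467,  0.32342036,  0.1675747 ]), 'ft_torque': array([-0.02592008,  0.01710301,  0.00576182]), 'opening': 0.08562819016260602}
```

View pics/top0.png

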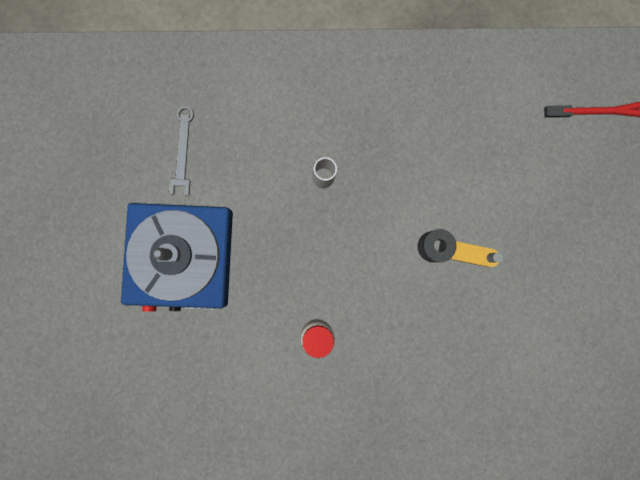

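View pics/scene0.png

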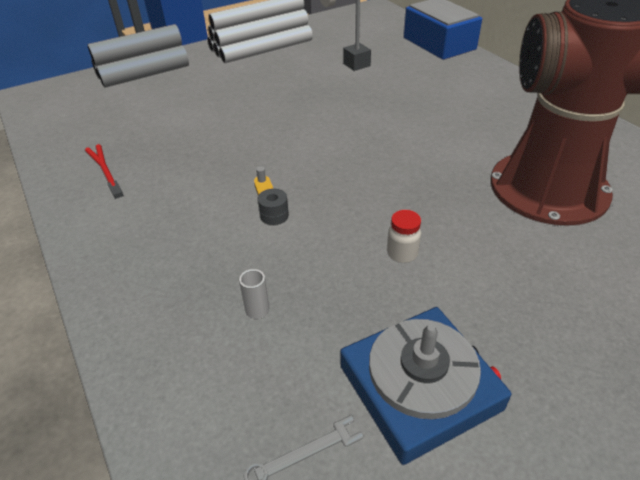

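The top view shows the positioner's nose at about (165,254), the drive arm's hub at (437,246) with the arm running right to its pin at (496,257), the tube at (325,172), the jar at (318,340) and the wrench at (181,150). I'll measure these next.

Run:
```python
from h import *
s=snap('top');im=s['pixels'];hsv=cv2.cvtColor(im,cv2.COLOR_RGB2HSV)
K=cv2.MORPH_ELLIPSE
def blobs(m,lo=100):
    n,l,st,c=cv2.connectedComponentsWithStats(m.astype(np.uint8));return [(st[i],c[i],l==i) for i in range(1,n) if st[i][4]>lo]
# yellow
y=(hsv[...,0]>15)&(hsv[...,0]<35)&(hsv[...,1]>130)
b=max(blobs(y),key=lambda b:b[0][4]);r=cv2.minAreaRect(np.argwhere(b[2])[:,::-1].astype(np.float32));print('yellow',b[1],r,toplane(s,*b[1],.016))
# dark hub
d=im.max(2)<85
for st,c,m in blobs(d,150):
    cnt=max(cv2.findContours(m.astype(np.uint8),0,2)[0],key=cv2.contourArea);print('dark',st,c,cv2.minEnclosingCircle(cnt),toplane(s,*c,.05))
# blue
bl=(hsv[...,0]>100)&(hsv[...,0]<125)&(hsv[...,1]>150)
B=max(blobs(bl),key=lambda b:b[0][4]);cnt=max(cv2.findContours(B[2].astype(np.uint8),0,2)[0],key=cv2.contourArea);print('blue',cv2.minAreaRect(cnt))
# crops
c1=cv2.resize(im[200:310,115:240],None,fx=4.5,fy=4.5,interpolation=cv2.INTER_CUBIC)[:,:,::-1]
c2=cv2.resize(im[215:280,405:515],None,fx=4,fy=4,interpolation=cv2.INTER_CUBIC)[:,:,::-1]
S=snap('scene')['pixels']
c3=cv2.resize(S[315:420,365:485],None,fx=2,fy=2,interpolation=cv2.INTER_CUBIC)[:,:,::-1]
o=np.zeros((500,800,3),np.uint8)
c1=c1[:495,:560];o[:c1.shape[0],:c1.shape[1]]=c1;o[:210,562:802]=c3[:,:238]
cv2.imwrite('pics/crop1.png',o)
```

```text
yellow [472.76311844 254.13493253] ((475.2115478515625, 254.4423065185547), (46.08728790283203, 17.65045166015625), 11.309932708740234) [ 0.52728458 -0.30517345  0.016     ]
dark [544 106  29  11 260] [556.15       111.21153846] ((557.8928833007812, 111.5), 14.32702350616455) [ 0.7862271  -0.46245416  0.05      ]
dark [222 208  11 100 466] [227.38841202 257.92703863] ((225.0, 257.5), 49.59092330932617) [0.53202123 0.14528431 0.05      ]
dark [418 230  38  32 855] [436.20116959 245.42807018] ((436.5, 246.0), 18.927593231201172) [ 0.54401962 -0.22688762  0.05      ]
blue ((176.55770874023438, 255.874755859375), (105.57920837402344, 101.86612701416016), 2.935673236846924)
```

View pics/crop1.png

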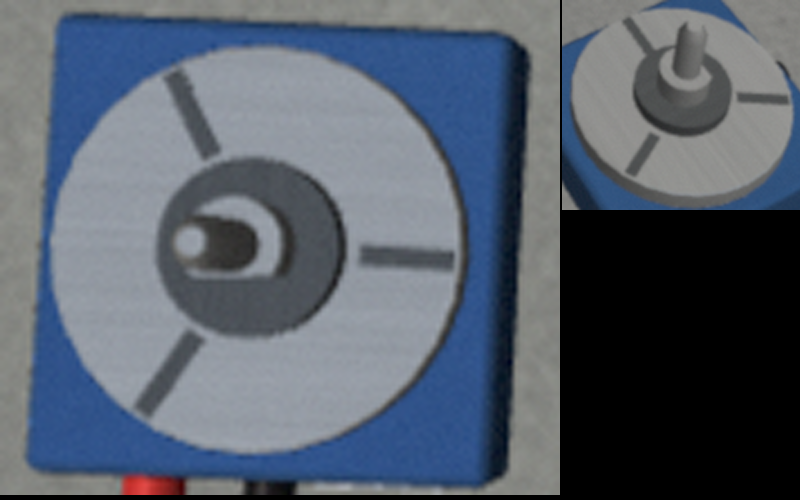

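Run:
```python
from h import *
s=snap('top');P=lambda u,v,z:toplane(s,u,v,z).round(4)
hub=P(439.1,246,.05);pin=P(496.5,257.5,.046);print('hub',hub,'pin',pin,np.hypot(*(pin-hub)[:2]))
a=P(452,250,.016);b=P(452+49*1,250+9.8,.016);d=b-a;print('arm ax deg',np.degrees(np.arctan2(d[1],d[0])), 'via pin',np.degrees(np.arctan2(*(pin-hub)[1::-1])))
tt=P(172.1,255.6,.068);tip=P(157.2,254,.148);print('seat',tt,tip)
f=lambda x,y:(x/4.5+115,y/4.5+200)
d=P(*f(272,277.5),.1)-P(*f(187,275),.1);ang=np.degrees(np.arctan2(d[1],d[0]));print('flat line',ang, 'normals',ang+90,ang-90)
q=P(*f(230,276),.1);print('flat mid',q)
# slot at right direction & circle fit of collar rows
for n,p in(('tube',(325,168,.08)),('jar',(318,342,.085)),('wr',(181,150,0))):print(n,P(*p))
o=sensors.get_obs();Rm=rot(o['eef_rot']);print(Rm.round(3))
y=Rm[:,1];print('jaw deg',np.degrees(np.arctan2(y[1],y[0])),o['joints'][5])
```

```text
hub [ 0.5429 -0.2321  0.05  ] pin [ 0.5194 -0.3371  0.046 ] 0.10759763008542524
arm ax deg -102.81234993573773 via pin -102.61544440649845
seat [0.5382 0.2365 0.068 ] [0.5384 0.2371 0.148 ]
flat line -93.36646066342963 normals -3.366460663429635 -183.36646066342962
flat mid [0.5279 0.2374 0.1   ]
tube [ 0.6822 -0.0298  0.08  ]
jar [ 0.386 -0.009  0.085]
wr [0.7396 0.2372 0.    ]
[[-0.933  0.359 -0.   ]
 [ 0.359  0.933 -0.   ]
 [ 0.    -0.001 -1.   ]]
jaw deg 68.98606111348666 1.3531005578786406
```

Request:
carry_out([
  [0.022,-0.053,0,6.5],
  [0.022,-0.053,0,6.5],
  [0.022,-0.053,0,6.5],
  [0.022,-0.053,0,6.5],
  [0.022,-0.053,0,6.5],
], gripper=1)

```text
time: 0.88
ee_pos: [0.3253, 0.2899, 0.2365]
eef_rot: [-0.0, -0.112, 0.994, -0.001]
force: [0.5, -0.1, 0.6]
opening: 0.0852
```

Request:
carry_out([
  [0.022,-0.053,0,6.5],
  [0.022,-0.053,0,6.5],
  [0.022,-0.053,0,6.5],
  [0.022,-0.053,0,6.5],
  [0.022,-0.053,0,6.5],
])

```text
time: 1.5
ee_pos: [0.4374, 0.0157, 0.2373]
eef_rot: [0.003, -0.395, 0.919, -0.002]
force: [1.4, 1.2, 0.4]
opening: 0.0857
```

Request:
carry_out([
  [0.022,-0.053,0,6.5],
  [0.022,-0.053,0,6.5],
  [0.022,-0.053,0,6.5],
  [0.022,-0.053,0,6.5],
  [0,0,0,0],
])

```text
time: 2.12
ee_pos: [0.5273, -0.2078, 0.2357]
eef_rot: [0.003, -0.596, 0.803, -0.001]
force: [0.0, 1.2, -1.0]
opening: 0.085
```

Request:
carry_out([
  [0.016,-0.024,0,4.1],
  [0,0,-0.06,0],
  [0,0,-0.06,0],
  [0,0,-0.035,0],
  [0,0,0,0],
])

```text
time: 2.75
ee_pos: [0.5438, -0.2306, 0.0789]
eef_rot: [0.004, -0.624, 0.781, -0.002]
force: [0.3, 0.3, 0.7]
opening: 0.0851
```

Run:
```python
from h import *
o=sensors.get_obs();y=rot(o['eef_rot']);print(o['ee_pos'],np.degrees(np.arctan2(y[1,1],y[0,1])),y[:,2],o['joints'])
a=snap('top')['pixels'][180:300,380:520];b=snap('scene')['pixels'][120:250,200:340]
cv2.imwrite('pics/app.png',np.hstack([cv2.resize(a,(400,343)),cv2.resize(b,(370,343))])[:,:,::-1])
```

```text
[ 0.54377996 -0.23061122  0.07889153] 167.28188425235538 [ 0.00855129  0.00218997 -0.99996104] [-0.62579233  0.10086039 -0.19839321  1.2658945   0.00678385 -1.9746123 ]
```

View pics/app.png

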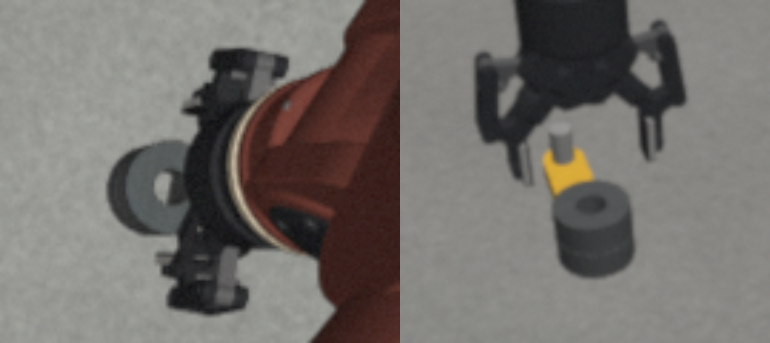

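Run:
```python
from h import *
s=snap('scene');print(proj(s,[.543,-.232,.05]),toplane(s,272.6,197.7,.05)); t=np.array([.5438,-.2306,.079])
for sg in(1,-1):
    p=t+[sg*.0425*np.cos(np.radians(167.3)),sg*.0425*np.sin(np.radians(167.3)),-.008];u=proj(s,p);print(400+(u[0]-200)/140*370,(u[1]-120)/130*343)
```

```text
[272.83814412 196.71053235] [ 0.54482691 -0.22945161  0.05      ]
644.9485316993972 169.768880936605
533.8048435042246 193.7303418265131
```

The two views agree on the hub to 3 mm, at about (0.544,-0.231). The open fingertips straddle it, and their apparent offset is parallax. I'll go down and grip.

Request:
carry_out([
  [0,0,-0.03,0],
  [0,0,-0.02,0],
  [0,0,-0.009,0],
  [0,0,0,0],
])

```text
time: 3.4
ee_pos: [0.5508, -0.2355, 0.031]
eef_rot: [0.007, -0.625, 0.781, -0.011]
force: [-1.1, 0.6, -0.4]
opening: 0.0855
```

Request:
carry_out([
  [0,0,0,0],
  [0,0,0,0],
  [0,0,0,0],
  [0,0,0,0],
  [0,0,0,0],
], gripper=0, squeeze=70)

```text
time: 4.03
ee_pos: [0.5512, -0.2359, 0.033]
eef_rot: [0.007, -0.625, 0.781, -0.012]
force: [-0.1, 0.7, -1.5]
opening: 0.0575
```

Run:
```python
from h import *
o=sensors.get_obs();y=rot(o['eef_rot']);print(o['ee_pos'],np.degrees(np.arctan2(y[1,1],y[0,1])),y[:,2],o['joints'].round(3),o['force'],o['ft_torque'],o['opening'],o['qvel'].round(3))
a=snap('top')['pixels'][180:300,380:520];b=snap('scene')['pixels'][120:250,200:340]
cv2.imwrite('pics/g.png',np.hstack([cv2.resize(a,(400,343)),cv2.resize(b,(370,343))])[:,:,::-1])
```

```text
[ 0.55122787 -0.23586186  0.03301381] 167.30497708898352 [ 0.02467266 -0.00982044 -0.99964735] [-0.625  0.137 -0.245  1.162  0.006 -1.975] [-0.13972574  0.70926619 -1.51487994] [0.08357053 0.17373425 0.04549484] 0.05749538740919947 [-0.002  0.001 -0.    -0.     0.    -0.   ]
```

View pics/g.png

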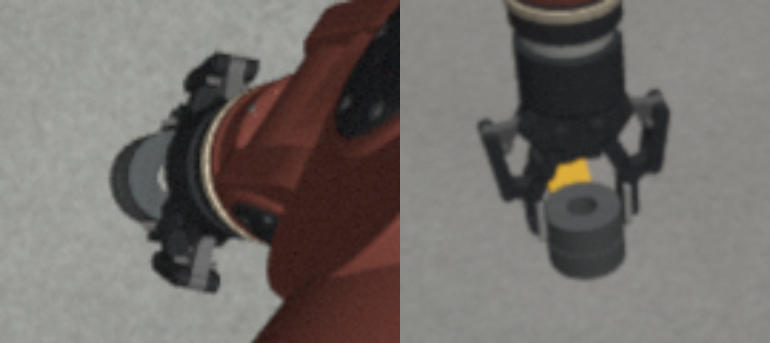

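Run:
```python
from h import *
s=snap('scene');o=sensors.get_obs();t=o['ee_pos'];Rm=rot(o['eef_rot'])
f=lambda u:(round(400+(u[0]-200)/140*370),round((u[1]-120)/130*343))
for sg in(1,-1):
  for dz in(.008,-.011,-.03):print(sg,dz,f(proj(s,t+Rm@[0,sg*.029,dz])))
print('hub top',f(proj(s,[.544,-.231,.05])))
im=s['pixels'];d=(im.max(2)<85)[195:225,255:292]
print(o['effort'].round(1))
```

```text
1 0.008 (620, 222)
1 -0.011 (619, 202)
1 -0.03 (617, 182)
-1 0.008 (546, 236)
-1 -0.011 (544, 217)
-1 -0.03 (542, 197)
hub top (592, 204)
[ -0.1 -56.9  49.9  -0.5   0.1   0. ]
```

The hub has centred itself between the pads, but the grip sits about 12 mm too high and 3 mm off along the arm. I'll open, shift and go lower in gentler rows.

Request:
carry_out([
  [0,0,0,0],
  [0,0,0,0],
  [0,0,0,0],
], gripper=1)

```text
time: 4.55
ee_pos: [0.552, -0.2364, 0.0339]
eef_rot: [0.007, -0.624, 0.781, -0.012]
force: [-0.4, 0.3, 0.4]
opening: 0.0855
```

Request:
carry_out([
  [0.001,0.003,-0.004,0],
  [0,0,-0.004,0],
  [0,0,-0.004,0],
  [0,0,0,0],
])

```text
time: 5.05
ee_pos: [0.553, -0.233, 0.0209]
eef_rot: [0.007, -0.625, 0.781, -0.012]
force: [0.2, 0.1, 0.1]
opening: 0.0856
```

```bash
cat > st.py <<'E'
from h import *
o=sensors.get_obs();y=rot(o['eef_rot']);print(o['time'],o['ee_pos'].round(4),np.degrees(np.arctan2(y[1,1],y[0,1])).round(2),y[:,2].round(4),o['joints'].round(3),o['force'].round(1),o['ft_torque'].round(2),o['opening'])
E
python3 st.py
```

```text
5.05 [ 0.553  -0.233   0.0209] 167.31 [ 0.0263 -0.0107 -0.9996] [-0.62   0.148 -0.257  1.138  0.007 -1.969] [0.2 0.1 0.1] [ 0.06 -0.05  0.01] 0.08560421726980164
```

Request:
carry_out([
  [0,0,0,0],
  [0,0,0,0],
  [0,0,0,0],
  [0,0,0,0],
  [0,0,0,0],
], gripper=0, squeeze=90)

```text
time: 5.68
ee_pos: [0.5533, -0.2332, 0.0216]
eef_rot: [0.007, -0.624, 0.781, -0.013]
force: [0.3, 0.1, -0.5]
opening: 0.058
```

Request:
carry_out([
  [0,0,0.01,0],
  [0,0,0.02,0],
  [0,0,0.03,0],
  [0,0,0.03,0],
  [0,0,0,0],
])

```text
time: 6.3
ee_pos: [0.5517, -0.2321, 0.116]
eef_rot: [0.007, -0.624, 0.781, -0.011]
force: [0.6, -0.3, -6.6]
opening: 0.0579
```

```bash
python3 st.py
python3 - <<'E'
from h import *
a=snap('top')['pixels'][180:300,380:520];b=snap('scene')['pixels'][90:250,200:340]
cv2.imwrite('pics/lift.png',np.hstack([cv2.resize(a,(350,300)),cv2.resize(b,(438,500))[100:400]])[:,:,::-1])
E
```

```text
6.3 [ 0.5517 -0.2321  0.116 ] 167.3 [ 0.0245 -0.0094 -0.9997] [-0.62   0.079 -0.153  1.313  0.007 -1.969] [ 0.6 -0.3 -6.6] [ 0.08 -0.02  0.01] 0.05788005932672138
```

View pics/lift.png

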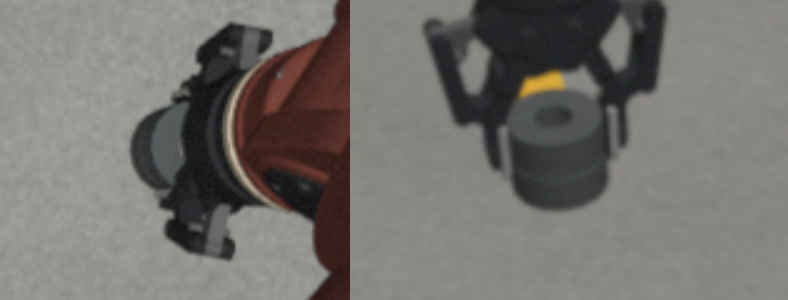

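Run:
```python
from h import *
s=snap('scene');t=sensors.get_obs()['ee_pos'];p=toplane(s,265.5,159.4,.1445);a=np.radians(-102.7);e=np.array([np.cos(a),np.sin(a)]);n=np.array([-e[1],e[0]])
d=(p-t)[:2];print(p,d,'along arm',d@e,'jaw',d@n)
g=cv2.cvtColor(s['pixels'],cv2.COLOR_RGB2GRAY)[120:200,235:300];c=cv2.resize(g,None,fx=8,fy=8,interpolation=cv2.INTER_CUBIC)
m=((c>62)&(c<90)).astype(np.uint8);
hole=(c<60).astype(np.uint8)
for cn in cv2.findContours(hole,cv2.RETR_LIST,2)[0]:
    if 300<cv2.contourArea(cn)<8000 and len(cn)>5:
        e_=cv2.fitEllipse(cn);print(e_,cv2.contourArea(cn),e_[0][0]/8+235,e_[0][1]/8+120)
```

```text
[ 0.55079541 -0.22812755  0.1445    ] [0.00115972 0.00250555] along arm -0.0026992112665727673 jaw 0.0005805137203448086
((356.01068115234375, 486.49822998046875), (35.08974075317383, 97.4645767211914), 21.606739044189453) 1840.0 279.50133514404297 180.8122787475586
((266.1925048828125, 317.495361328125), (38.52662658691406, 45.00401306152344), 96.12162017822266) 1230.0 268.27406311035156 159.68692016601562
```

Request:
carry_out([
  [0,0,0.03,0],
  [0,0.015,0.035,-2.5],
  [0,0.03,0.025,-5],
  [-0.002,0.035,0,-6],
  [-0.002,0.035,0,-6],
])

```text
time: 7.08
ee_pos: [0.5413, -0.1125, 0.194]
eef_rot: [0.003, -0.477, 0.879, -0.002]
force: [0.5, 0.1, -6.5]
opening: 0.0578
```

Request:
carry_out([
  [-0.002,0.037,0,-6],
  [-0.002,0.037,0,-6],
  [-0.002,0.037,0,-6],
  [-0.002,0.037,0,-6],
  [-0.002,0.037,0,-6],
])

```text
time: 7.7
ee_pos: [0.5269, 0.079, 0.1853]
eef_rot: [-0.002, -0.224, 0.975, 0.001]
force: [0.5, 0.3, -6.5]
opening: 0.0577
```

Request:
carry_out([
  [-0.001,0.037,0,-6],
  [-0.001,0.037,0,-6],
  [-0.001,0.03,0,-6],
  [0,0,0,0],
  [0,0,0,0],
])

```text
time: 8.32
ee_pos: [0.5195, 0.1882, 0.1768]
eef_rot: [-0.008, -0.065, 0.998, 0.001]
force: [-0.0, 0.1, -6.4]
opening: 0.0581
```

```bash
python3 st.py
```

```text
8.325 [0.5195 0.1882 0.1768] 97.48 [-0.0157  0.0015 -0.9999] [ 0.109 -0.025 -0.148  1.463  0.003 -0.022] [-0.   0.1 -6.4] [-0.   -0.15 -0.04] 0.05809706979039014
```

Request:
carry_out([
  [0,0,0.008,0],
  [0.004,0.012,0.006,-3],
  [0.004,0.012,0,-3],
  [0.004,0.012,0,-3],
  [0.003,0.01,0,-1.5],
])

```text
time: 8.95
ee_pos: [0.5361, 0.2306, 0.1928]
eef_rot: [-0.007, 0.031, 0.999, 0.002]
force: [0.2, -0.8, -6.4]
opening: 0.0582
```

Request:
carry_out([
  [0,0,0,0],
  [0,0,0,0],
])

```text
time: 9.2
ee_pos: [0.5366, 0.2295, 0.1934]
eef_rot: [-0.007, 0.031, 0.999, 0.002]
force: [0.2, -0.6, -7.5]
opening: 0.0578
```

```bash
python3 st.py
python3 - <<'E'
from h import *
s=snap('top');a=s['pixels'][180:320,100:260];t=snap('scene');b=t['pixels'][200:440,330:520]
cv2.imwrite('pics/over.png',np.hstack([cv2.resize(a,(480,420)),cv2.resize(b,(320,420))])[:,:,::-1])
E
```

```text
9.2 [0.5366 0.2295 0.1934] 86.46 [-0.0143  0.0035 -0.9999] [ 0.177  0.066 -0.027  1.492  0.006  0.239] [ 0.2 -0.6 -7.5] [-0.02 -0.13 -0.02] 0.057802620302471075
```

View pics/over.png

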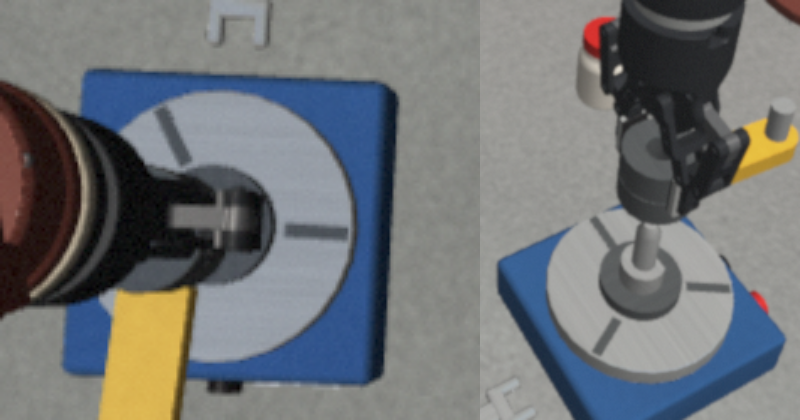

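Run:
```python
from h import *
s=snap('top');im=s['pixels'];hsv=cv2.cvtColor(im,cv2.COLOR_RGB2HSV)
y=((hsv[...,0]>15)&(hsv[...,0]<35)&(hsv[...,1]>130)).astype(np.uint8)
n,l,st,c=cv2.connectedComponentsWithStats(y);i=1+st[1:,4].argmax();m=l==i;print(st[i])
z=.188
L=[];Rr=[]
for v in range(st[i][1]+6,st[i][1]+st[i][3]-20):
    u=np.where(m[v])[0]
    L.append(toplane(s,u.min(),v,z)[:2]);Rr.append(toplane(s,u.max(),v,z)[:2])
for e in(L,Rr):
    e=np.array(e);p=np.polyfit(e[:,0],e[:,1],1);print(180+np.degrees(np.arctan(p[0])),p[1]+p[0]*.5,len(e))
# from the first picture: flat edge refit
g=cv2.cvtColor(cv2.imread('pics/top0.png'),cv2.COLOR_BGR2GRAY).astype(float);s['pixels']
pts=[]
for u in range(158,174):
    col=cv2.resize(g[255:270,u:u+1],(1,150),interpolation=cv2.INTER_LINEAR)[:,0];k=np.argmin(np.diff(col));d=np.abs(np.minimum(np.diff(g[255:270,u]),0));v=256-.5+(d*np.arange(14)).sum()/d.sum();pts.append((u,v))
pts=np.array(pts);print(pts.T.round(1))
```

```text
[ 132  275   33   69 1475]
171.60078493910206 0.2511665653281385 43
171.89549633113913 0.21517402935097385 43
[[158.  159.  160.  161.  162.  163.  164.  165.  166.  167.  168.  169.
  170.  171.  172.  173. ]
 [258.7 258.7 259.5 261.  261.3 261.7 261.5 261.7 262.1 261.5 261.8 261.5
  261.2 261.  261.1 260.8]]
```

Request:
carry_out([
  [-0.0005,0.0045,0,2.5],
  [-0.0005,0.0045,0,2.5],
  [0,0,0,0],
])

```text
time: 9.72
ee_pos: [0.5353, 0.2389, 0.1933]
eef_rot: [-0.007, -0.016, 1.0, 0.001]
force: [0.1, -0.2, -5.7]
opening: 0.0579
```

```bash
python3 st.py
python3 - <<'E'
from h import *
s=snap('top');im=s['pixels'];hsv=cv2.cvtColor(im,cv2.COLOR_RGB2HSV)
y=((hsv[...,0]>15)&(hsv[...,0]<35)&(hsv[...,1]>130)).astype(np.uint8)
n,l,st,c=cv2.connectedComponentsWithStats(y);i=1+st[1:,4].argmax();m=l==i
E=[[],[]]
for v in range(st[i][1]+6,st[i][1]+st[i][3]-20):
    u=np.where(m[v])[0]
    for e,x in zip(E,(u.min(),u.max())): e.append(toplane(s,x,v,.188)[:2])
for e in E:
    e=np.array(e);p=np.polyfit(e[:,0],e[:,1],1);print(180+np.degrees(np.arctan(p[0])),p[1]+p[0]*.538)
t=snap('scene')
b=t['pixels'][240:400,370:490];cv2.imwrite('pics/over2.png',cv2.resize(b,(450,600),interpolation=cv2.INTER_CUBIC)[:,:,::-1])
k=lambda p:((proj(t,p)-[370,240])*3.75).round()
print('nose tip',k([.5383,.2368,.148]),'seat',k([.5383,.2368,.08]))
E
```

```text
9.725 [0.5353 0.2389 0.1933] 91.82 [-0.0146  0.0024 -0.9999] [ 0.194  0.074 -0.018  1.493  0.005  0.162] [ 0.1 -0.2 -5.7] [-0.05 -0.13  0.03] 0.05792550933299683
176.99320822701586 0.25492649874082507
177.08830291772207 0.21893967937293515
nose tip [230. 323.] seat [209. 435.]
```

View pics/over2.png

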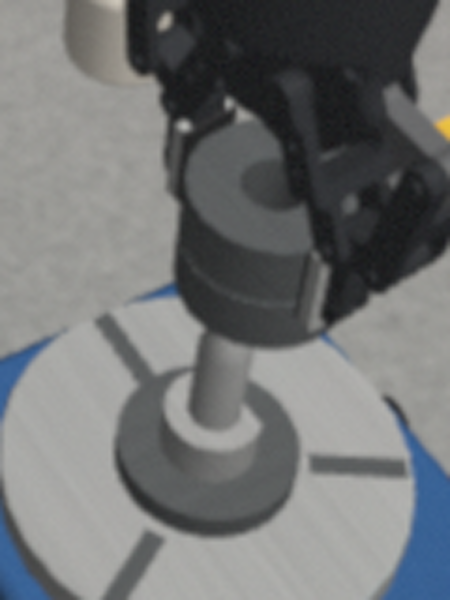

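Run:
```python
from h import *
t=snap('scene');k=lambda p:((proj(t,p)-[370,240])*3.75).round()
zu=.1933-.0216
for z in(zu,zu+.05):
  print(z,k([.5383,.2369,z]))
  r=.03;print('extents',np.array([k([.5383+r*np.cos(a),.2369+r*np.sin(a),z]) for a in np.linspace(0,6.28,60)]).min(0),np.array([k([.5383+r*np.cos(a),.2369+r*np.sin(a),z]) for a in np.linspace(0,6.28,60)]).max(0))
  for dx,dy in((.005,0),(0,.005)):print(dx,dy,k([.5383+dx,.2369+dy,z]))
```

```text
0.1717 [239. 281.]
extents [150. 214.] [328. 352.]
0.005 0 [227. 287.]
0 0.005 [248. 291.]
0.2217 [257. 184.]
extents [164. 116.] [352. 256.]
0.005 0 [245. 190.]
0 0.005 [268. 194.]
```

The scene view puts the hub about 5–6 mm short in x and 1–3 mm too far in y. I'll correct that and start over the nose gently.

Request:
carry_out([
  [0.005,-0.001,0,0],
  [0,0,-0.008,0],
  [0,0,-0.008,0],
  [0,0,-0.008,0],
  [0,0,-0.004,0],
])

```text
time: 10.5
ee_pos: [0.5406, 0.2371, 0.1628]
eef_rot: [-0.008, -0.015, 1.0, 0.001]
force: [0.8, 0.5, -5.7]
opening: 0.058
```

```bash
python3 st.py
```

```text
10.5 [0.5406 0.2371 0.1628] 91.66 [-0.0153  0.0021 -0.9999] [ 0.189  0.091 -0.055  1.439  0.005  0.16 ] [ 0.8  0.5 -5.7] [-0.02 -0.05 -0.04] 0.058002971189521774
```

Request:
carry_out([
  [0,0,-0.006,0],
  [0,0,-0.006,0],
  [0,0,-0.006,0],
])

```text
time: 10.88
ee_pos: [0.5406, 0.2371, 0.1438]
eef_rot: [-0.008, -0.015, 1.0, 0.001]
force: [-0.7, -0.6, -5.8]
opening: 0.0579
```

Request:
carry_out([
  [0,0,-0.004,0],
  [0,0,-0.004,0],
  [0,0,0,0],
])

```text
time: 11.25
ee_pos: [0.5414, 0.237, 0.1353]
eef_rot: [-0.007, -0.014, 1.0, 0.001]
force: [1.7, -0.3, -6.4]
opening: 0.0579
```

Request:
carry_out([
  [0.0005,0,-0.004,0],
  [0,0,-0.004,0],
  [0,0,-0.003,0],
  [0,0,-0.002,0],
])

```text
time: 11.75
ee_pos: [0.5417, 0.2371, 0.1217]
eef_rot: [-0.007, -0.014, 1.0, 0.001]
force: [-0.9, -0.3, -1.6]
opening: 0.0579
```

```bash
python3 st.py
```

```text
11.75 [0.5417 0.2371 0.1217] 91.66 [-0.0137  0.002  -0.9999] [ 0.189  0.105 -0.116  1.364  0.005  0.16 ] [-0.9 -0.3 -1.6] [-0.1  -0.06  0.01] 0.05788812543173771
```

Contact at the shoulder height. Next: press lightly and see whether it drops.

Request:
carry_out([
  [0,0,-0.003,0],
  [0,0,-0.003,0],
  [0,0,0,0],
])

```text
time: 12.12
ee_pos: [0.5422, 0.2368, 0.1154]
eef_rot: [-0.006, -0.014, 1.0, 0.001]
force: [1.7, -0.0, -7.0]
opening: 0.0577
```

It's past the shoulder with the force back to plain weight, so the D is entering.

Request:
carry_out([
  [0,0,-0.004,0],
  [0,0,-0.003,0],
  [0,0,-0.003,0],
])

```text
time: 12.5
ee_pos: [0.5422, 0.2368, 0.1049]
eef_rot: [-0.006, -0.014, 1.0, 0.001]
force: [0.7, -1.0, -5.3]
opening: 0.0581
```

```bash
python3 st.py
```

```text
12.5 [0.5422 0.2368 0.1049] 91.64 [-0.0126  0.0016 -0.9999] [ 0.189  0.112 -0.138  1.332  0.004  0.16 ] [ 0.7 -1.  -5.3] [-0.25 -0.4   0.02] 0.05812433394419736
```

Request:
carry_out([
  [0,0,-0.0025,0],
  [0,0,-0.002,0],
  [0,0,0,0],
])

```text
time: 12.88
ee_pos: [0.5424, 0.237, 0.1024]
eef_rot: [-0.006, -0.014, 1.0, 0.001]
force: [1.1, -0.2, -5.9]
opening: 0.0579
```

```bash
python3 st.py
```

```text
12.875 [0.5424 0.237  0.1024] 91.65 [-0.0113  0.0016 -0.9999] [ 0.189  0.113 -0.143  1.326  0.004  0.16 ] [ 1.1 -0.2 -5.9] [-0.2  -0.28  0.03] 0.057918760572840566
```

Request:
carry_out([
  [0,0,-0.002,0],
  [0,0,-0.002,0],
  [0,0,0,0],
])

```text
time: 13.25
ee_pos: [0.5426, 0.2372, 0.1023]
eef_rot: [-0.005, -0.015, 1.0, 0.001]
force: [0.5, -0.3, -6.2]
opening: 0.058
```

```bash
python3 st.py
```

```text
13.25 [0.5426 0.2372 0.1023] 91.66 [-0.0092  0.0015 -1.    ] [ 0.19   0.111 -0.144  1.324  0.003  0.161] [ 0.5 -0.3 -6.2] [-0.11 -0.1   0.02] 0.05797786404883393
```

It has stopped about 1 mm above its seated height, as a slight tilt would cause. I'll open so it can settle, then back off straight up.

Request:
carry_out([
  [0,0,0,0],
  [0,0,0,0],
  [0,0,0,0],
  [0,0,0,0],
], gripper=1)

```text
time: 13.75
ee_pos: [0.5433, 0.2377, 0.1027]
eef_rot: [-0.004, -0.015, 1.0, 0.001]
force: [-0.7, 0.0, -0.5]
opening: 0.0855
```

Request:
carry_out([
  [0,0,0.02,0],
  [0,0,0.03,0],
  [0,0,0.04,0],
  [0,0,0.04,0],
  [0,0,0.02,0],
])

```text
time: 14.38
ee_pos: [0.5421, 0.2375, 0.2617]
eef_rot: [-0.003, -0.015, 1.0, 0.002]
force: [0.2, -0.3, 0.1]
opening: 0.0853
```

Request:
carry_out([
  [-0.02,-0.03,0.01,0],
  [-0.02,-0.05,0.01,0],
  [-0.02,-0.05,0.01,0],
  [0,-0.05,0,0],
  [0,-0.04,0,0],
])

```text
time: 15.0
ee_pos: [0.4807, 0.0141, 0.3035]
eef_rot: [0.003, -0.017, 1.0, 0.001]
force: [0.9, 0.0, -0.4]
opening: 0.0853
```

```bash
python3 st.py
python3 - <<'E'
from h import *
s=snap('top');a=s['pixels'][180:380,100:260];t=snap('scene');b=t['pixels'][230:480,310:530]
cv2.imwrite('pics/fin.png',np.hstack([cv2.resize(a,(360,450)),cv2.resize(b,(396,450),interpolation=cv2.INTER_CUBIC)])[:,:,::-1])
E
```

```text
15.0 [0.4807 0.0141 0.3035] 91.99 [ 0.0062  0.0022 -1.    ] [-0.246 -0.24  -0.115  1.69   0.004 -0.28 ] [ 0.9  0.  -0.4] [-0.01  0.05  0.  ] 0.08530051737300048
```

View pics/fin.png

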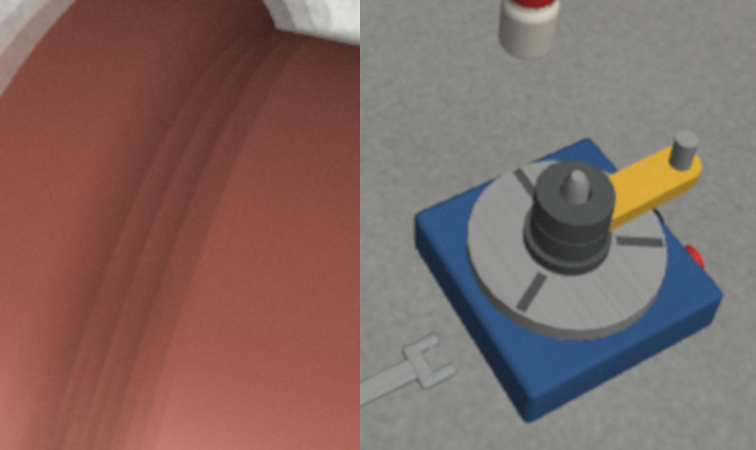

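Run:
```python
from h import *
t=snap('scene');b=cv2.resize(t['pixels'][295:390,395:505],None,fx=6,fy=6,interpolation=cv2.INTER_CUBIC)[:,:,::-1].copy()
def draw(c,r,z,col,off=0):
    for o in((0,1) if off else (0,)):
        p=[((proj(t,[c[0]+r*np.cos(a),c[1]+r*np.sin(a),z])-[395,295])*6) for a in np.linspace(0,2*np.pi,80)]
        cv2.polylines(b,[np.array(p).astype(int)],True,col,1)
c=np.array([.5383,.2368]);draw(c,.03,.13,(0,255,0));draw(c,.03,.08,(0,255,0));draw(c,.034,.08,(0,255,255));draw(c,.009,0.126,(0,0,0)) if 0 else None
draw(c+.108*np.array([np.cos(np.radians(177)),np.sin(np.radians(177))]),.009,.126,(0,0,255))
cv2.imwrite('pics/z.png',b)
a=cv2.imread('pics/scene0.png')[:,:,::-1].astype(int);d=np.abs(a-t['pixels']).max(2)
for n,(x,y,w,h) in dict(tube=(235,262,40,62),jar=(382,205,44,62),wrench=(240,410,125,70)).items():print(n,(d[y:y+h,x:x+w]>50).sum())
```

```text
tube 0
jar 0
wrench 0
```

View pics/z.png

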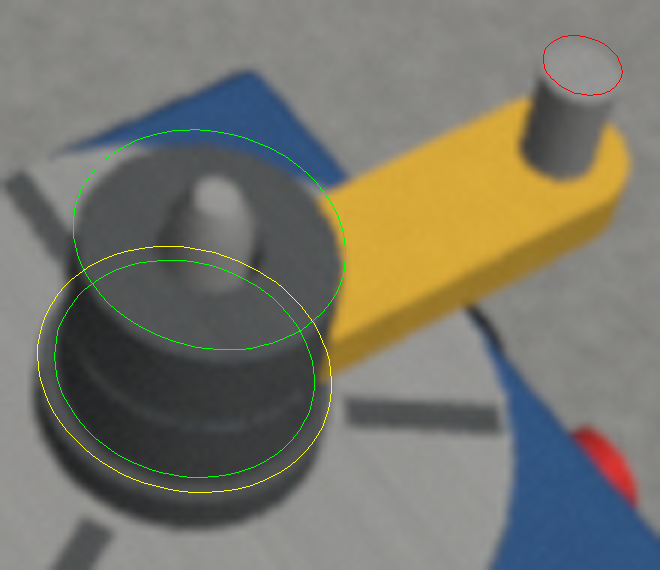

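The zoom agrees with a seated hub to within about 2 px, the same small offset at hub top and bottom, and the other objects haven't moved. It can't rule out a 1° lean, so I'll straddle the nose with part-closed fingers and press lightly on the hub top.

Request:
carry_out([
  [0.01,0.04,0,0],
  [0.012,0.045,-0.01,0],
  [0.012,0.045,-0.01,0],
  [0.012,0.045,-0.01,0],
  [0.008,0.03,0,0],
], gripper=0.4)

```text
time: 15.78
ee_pos: [0.5351, 0.2282, 0.2777]
eef_rot: [0.006, -0.015, 1.0, 0.001]
force: [1.2, -0.5, 0.1]
opening: 0.0338
```

```bash
python3 st.py
```

```text
15.775 [0.5351 0.2282 0.2777] 91.76 [ 0.0115  0.0031 -0.9999] [1.780e-01 4.500e-02 1.050e-01 1.619e+00 1.000e-03 1.470e-01] [ 1.2 -0.5  0.1] [ 0.   -0.02 -0.01] 0.033773320781694594
```

Request:
carry_out([
  [0.004,0.008,-0.015,0],
  [0,0,-0.025,0],
  [0,0,-0.025,0],
  [0,0,-0.025,0],
  [0,0,-0.015,0],
])

```text
time: 16.4
ee_pos: [0.5378, 0.2406, 0.1706]
eef_rot: [0.007, -0.018, 1.0, 0.002]
force: [0.2, 0.1, 0.7]
opening: 0.0341
```

```bash
python3 st.py
```

```text
16.4 [0.5378 0.2406 0.1706] 92.12 [ 0.0132  0.0038 -0.9999] [ 1.980e-01  5.100e-02 -8.300e-02  1.423e+00  1.000e-03  1.610e-01] [0.2 0.1 0.7] [-0.01 -0.03  0.03] 0.03406617890976548
```

Request:
carry_out([
  [0.001,-0.0035,0,0],
  [0,0,-0.008,0],
  [0,0,-0.008,0],
  [0,0,-0.006,0],
])

```text
time: 16.9
ee_pos: [0.5394, 0.2367, 0.149]
eef_rot: [0.008, -0.018, 1.0, 0.002]
force: [0.4, -0.4, 0.3]
opening: 0.0341
```

Request:
carry_out([
  [0,0,-0.003,0],
  [0,0,-0.003,0],
])

```text
time: 17.15
ee_pos: [0.5395, 0.2367, 0.1426]
eef_rot: [0.008, -0.018, 1.0, 0.002]
force: [-1.1, -0.3, 0.0]
opening: 0.0343
```

Request:
carry_out([
  [0,0,-0.002,0],
  [0,0,-0.002,0],
])

```text
time: 17.4
ee_pos: [0.5395, 0.2368, 0.1385]
eef_rot: [0.008, -0.018, 1.0, 0.002]
force: [0.8, 0.7, 0.5]
opening: 0.034
```

Request:
carry_out([
  [0,0,-0.002,0],
  [0,0,-0.002,0],
])

```text
time: 17.65
ee_pos: [0.5397, 0.2368, 0.1371]
eef_rot: [0.008, -0.018, 1.0, 0.002]
force: [-10.0, -1.6, 20.9]
opening: 0.0342
```

Request:
carry_out([
  [0,0,-0.002,0],
])

```text
time: 17.77
ee_pos: [0.5397, 0.2368, 0.1372]
eef_rot: [0.009, -0.018, 1.0, 0.002]
force: [-7.7, -1.8, 15.0]
opening: 0.0342
```

Firm contact came at TCP z = 0.137 with about 20 N, which puts the hub top at about 0.13 as expected for a fully seated arm. I'll back off.

Request:
carry_out([
  [0,0,0.01,0],
  [0,0,0.025,0],
  [0,0,0.04,0],
  [0,0,0.04,0],
  [0,0,0.04,0],
])

```text
time: 18.4
ee_pos: [0.5378, 0.2364, 0.2947]
eef_rot: [0.007, -0.018, 1.0, 0.001]
force: [0.3, 0.4, -0.2]
opening: 0.0341
```

Request:
carry_out([
  [-0.01,-0.05,0.02,0],
  [-0.01,-0.05,0.01,0],
  [-0.01,-0.05,0,0],
  [0,-0.03,0,0],
  [0,0,0,0],
])

```text
time: 19.02
ee_pos: [0.5083, 0.052, 0.3318]
eef_rot: [0.012, -0.019, 1.0, 0.001]
force: [0.3, -0.3, 0.2]
opening: 0.0341
```

```bash
python3 st.py
python3 - <<'E'
from h import *
t=snap('scene');b=cv2.resize(t['pixels'][295:390,395:505],None,fx=6,fy=6,interpolation=cv2.INTER_CUBIC)[:,:,::-1]
cv2.imwrite('pics/z2.png',b)
E
```

```text
19.025 [0.5083 0.052  0.3318] 92.2 [ 0.0235  0.0028 -0.9997] [-0.158 -0.153  0.013  1.715  0.007 -0.197] [ 0.3 -0.3  0.2] [0.04 0.02 0.02] 0.03409796905213507
```

View pics/z2.png

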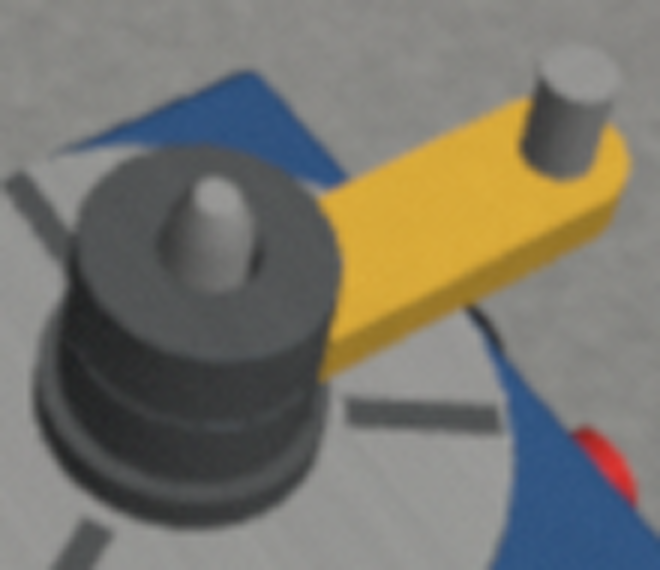

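The view is the same after pressing: the hub sits flush on the collar ring with no gap showing, and the pin top is at about (578,72) in the crop. Handing in.

```bash
python3 -c "
from h import *
print(job_done())"
```

```text
the job is handed in; nothing more can be done
None
```

The yellow drive arm is on the spindle and looks fully down and level on the dark collar. I let go of it, backed the gripper off and handed the job in at about 19 s. No verdict was reported.

**What I did:** My first grip on the hub was too high, so I let go and gripped again lower. I then turned the arm to about 177° to match the flat seen from above. It passed the shoulder with light contact and no searching. After releasing it, I pressed on the hub top with about 20 N to make sure it was seated.

**Last checks:**
- **Height:** the press met firm contact at a height that puts the hub top at about 0.13 m, as expected for a seated arm.
- **Position:** the outline of a seated hub, drawn from the calibration, was about 2 pixels off the picture and the pin about 1 pixel off. That is near the calibration error. The picture did not change after the press, and no gap shows at the collar.
- **Tube, jar and wrench:** the picture of these had not changed when I compared it just before the press.
- **Gripper:** it ended clear of everything, with no contact force.

**Disagreements:** While still gripped, the arm stopped about 1 mm above its seated height, and I put that down to a slight lean. The pictures alone can't rule out a lean under 1°, which is why I pressed on it. The two cameras also disagreed by 1–3 mm sideways on the hub before fitting.

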